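# Turn the back-to-front divider insert round in its fittings bin

### The job

Two yellow fittings bins stand on the stockroom bench, each with a grey divider insert, and one insert has been put in back to front: its three small pockets should be at the bin's low, labelled front, as in the other bin. Lift that insert clear of its bin by its grip, turn it half round, lower it (do not drop it) back into the same bin until it sits fully home, and let go. Leave the other insert as it is.

Things in the scene. Friction and masses are not known exactly. Their poses are not given: they have to be found in the camera images.
- insert: Grey plastic divider insert (0.2-0.4 kg) that starts back to front in bin_a, its x axis opposite to the bin's. 170 (x) x 110 (y) mm tray, 40 mm high, 4 mm walls. Its -x half is three small pockets, its +x half one big pocket with a low 18 mm end lip. Origin: centre of its underside, z up. Right way round and home, its axes match the bin's and its origin is 4 mm above the bin's.
- insert_grip (a point): Middle of the insert's square grip block, 83 mm straight above the insert's origin: 30 x 30 mm, 22 mm tall, its sides square to the insert's x and y, its underside 72 mm above the insert's, on a 14 mm thick neck. It can be gripped across either pair of sides; free space for fingers all round, above the bin's rim. Axes as the insert's.
- bin_a: Yellow bin, fixed, left or right. Origin: centre of its underside. Front (-x): low wall 28 mm high with an outer lip bearing a blank white label, to 128 mm from the origin; other walls 55 mm high. Floor 4 mm thick, 178 (x) x 118 (y) mm inside at the floor: 4 mm play each side of the insert. Walls flare outward by 8 mm (front 12 mm) up to their tops, leading the insert in. Holds the back-to-front insert.
- other_insert: The same kind of insert, already the right way round in bin_b; leave it. Origin: centre of its underside.
- bin_b: A second bin like bin_a, with the correctly seated insert. Origin: centre of its underside, front towards its own -x.
- insert_pockets (a point): Point of the insert over the middle of the three small pockets, at the top of the walls: 55 mm towards the insert's -x and 40 mm above its underside.
- other_insert_pockets (a point): The same point of the other insert.
Mind the look-alikes: they are no part of the job. Leave any purple look-alike of the insert alone. What is shaped like the other_insert but blue is not meant.

How it is judged:
On the way:
1. the back-to-front insert is lifted clear above its bin's rim (z of insert in the frame of bin_a above 0.057 m), for 0.1 s.
At the end, for the whole second after the job is handed in: Both inserts sit at rest on their own bin's floor (underside within 8 mm of it), centred within 15 mm, squared to the bin within 10 degrees, level within 7 degrees, with the three small pockets towards the low, labelled front (the pockets' point at least 35 mm frontward of the bin's middle) (x of insert_pockets in the frame of bin_a below -0.035 m and z of insert in the frame of bin_a between -0.004 and 0.012 m and horizontal distance between insert and bin_a below 0.015 m and angle between the x axis of insert and the x axis of bin_a, either way round below 0.18 rad and angle between each of insert, other_insert's own z axis and vertical below 0.12 rad and linear speed of each of insert, other_insert below 0.03 m/s and x of other_insert_pockets in the frame of bin_b below -0.035 m and z of other_insert in the frame of bin_b between -0.004 and 0.012 m and horizontal distance between other_insert and bin_b below 0.015 m and angle between the x axis of other_insert and the x axis of bin_b, either way round below 0.18 rad); the robot touches nothing.
It fails at once if the insert is dropped: out of the fingers while its underside is more than 35 mm above the bin's floor (z of insert in the frame of bin_a above 0.039 m and contact force between the fingers and insert below 0.1 N).
It fails at once if the other insert is moved by more than 25 mm (distance of other_insert from where it was at the start of the episode above 0.025 m).
It also fails if it takes over 42 s, if anything falls off the work surface, if the arm or the gripper's body presses on something with over 40 N, if the wrist force passes 120 N, or if a joint passes its speed limit or range.

### The arm

A 6-joint arm with a two-finger parallel gripper is mounted at the origin on the work surface. World frame = base frame: x ahead of the robot, y to its left, z up, the work surface at z = 0. Lengths are in m, angles in rad, forces in N, time in s.
With the tool pointing down it reaches from about 0.325 to 0.9 m from the base axis. Payload 6.1 kg.
Tool frame: the origin (TCP) lies on the centre line of the jaws, within the pads' length; the fingertips stand 17 mm ahead of it and the grasp point (between the pads) lies 2 mm behind it; z points along the fingers, y is the direction in which the jaws open and shut (so a half turn about z gives the same grasp; the last joint's range is limited). The gripper opens to 85 mm and grips with 20 to 120 N. Pads are 22 mm wide; open, the fingers measure 114 mm over their backs; the gripper's body (76 mm by 85 mm) begins 54 mm behind the grasp point. The pads swing forward as they close: fully open they stand 13 mm farther back than shut.
Start: joints at [-1.449, 0.22, 1.526, -0, 1.395, -0.126], TCP at [0.153, -0.606, 0.248] pointing down, gripper open.
Joint ranges: [-2.98, 2.98], [-0.91, 2.08], [0.09, 2.57], [-1.24, 4.39], [0.2, 2.65], [-2.68, 2.68]. Speed limits (rad/s): [2.57, 2.57, 3.01, 3.14, 3.14, 3.14].

### API

Orientations are given as a rotation vector (axis times angle).
In Python, from station import ctrl gives the robot as it stands. Calls block until the motion is done:
- ctrl.move_pose(position, orientation): joint-space move of the TCP to a pose.
- ctrl.move_l(position, rotation=None, feed=0.15, threshold=None): straight line of the TCP; rotation=None keeps the orientation; feed is the mean speed in m/s. With threshold (N) it stops when the force on the tool has changed by that much, and returns True; else False.
- ctrl.set_joints(angles): joint-space move.
- ctrl.let_go() and ctrl.gripper_close(grip_force=None): open the fingers fully, or close them until they stop; grip_force is the grip in N (None keeps the last).
- ctrl.pause(seconds).
- ctrl.inverse_kinematics(position, orientation): joint angles nearest the present ones, or None.
- ctrl.get_obs(): the state.
- ctrl.camera(name): name is "side" or "top" or "wrist"; returns the picture (400x640x3 uint8, red, green, blue); there is no depth.
- ctrl.camera_info(name): a dict with "fov_y" (degrees; the focal length in pixels is half the picture's height over the tangent of half this angle, whatever the lens; pixels are square), "cx", "cy" (the principal point, pixels), "R" (3x3) and "t" (3): a world point X has camera coordinates R X + t; the wrist camera has in their place "hand_eye" (4x4, takes a point from camera to tool coordinates, whose origin is the TCP and whose axes are the flange's). Camera axes: x right, y down, z forward; pixel columns grow to the right and rows downward; lengths in m; the calibration is good to about 2 mm. A picture is of the moment at which its call begins: read the wrist's pose just before it. camera_info takes no time and is no camera call.
A pose or a line that the arm cannot do raises ctrl.PlanningError and nothing moves.
- ctrl.sign_off(): hands the job in, once; it reports no verdict.
Trained networks look in the newest picture that a camera, given by its name, has taken for a name from the list of things; names that differ only in an ending like _2 or _b are one class to them, and where a whole thing is asked for, a point or a joint stands for the part that bears it (a point fixed in the world has none). Each returns a list of dicts, best first, with "confidence" (0 to 1); they miss things now and then, are a little off and sometimes report something else, mostly with a low value. They report only what shows in the picture. A call takes as long as a camera call. They do not tell look-alikes from the thing itself.
- ctrl.regions_of(query, camera): "region" (400x640 bool, what is visible of it) and "xy" ([column, row] in pixels, amid what is visible of it).
The state is a dict: "time_s": time; "qpos": joint angles; "joint_vel": joint speeds; "tau": joint torques, N m; "ee_pos": TCP position; "orientation": TCP orientation; "wrist_force": force on the tool from outside, world axes, zero at the start; "moment": the same for the moment, N m; "grip_width": finger opening in m.
Only numpy, scipy, OpenCV 4.12 (cv2) and the standard library are available. Lean on these libraries where they do the work, as an engineer would, in place of code of your own. Each camera call takes 0.05 s, during which the arm holds its last target. There are 200 camera calls.

## Working session

There is one attempt and no reset: what is moved stays moved. The work goes in short steps, each a Python script; the robot and the scene stay as the last script left them, time stands still between calls to the robot, and variables do not carry over. Pictures are saved under pics/ and viewed, about 8 in all and at most 12, crops included, and the job is handed in when it is done.

```bash
mkdir -p pics; ls; python3 - <<'E'
from station import ctrl
import cv2,numpy as np
for c in ("top","side"):
    im=ctrl.camera(c); cv2.imwrite(f"pics/{c}0.png",im[:,:,::-1])
    i=ctrl.camera_info(c); print(c,i)
    for q in ("insert_grip","insert","bin_a"):
        for d in ctrl.regions_of(q,c): print(q,d["confidence"],np.round(d["xy"]),d["region"].sum())
print(ctrl.get_obs()["time_s"],ctrl.camera_info("wrist"),ctrl.get_obs()["orientation"])
E
```

```text
pics
top {'fov_y': 44.69929608615676, 'cx': 318.68380239749763, 'cy': 203.36924091288017, 'R': array([[ 0.02032068, -0.99933263,  0.03035409],
       [-0.98703698, -0.02488657, -0.15855173],
       [ 0.15920133, -0.02673873, -0.98688397]]), 't': array([0.07695888, 0.61752514, 1.01723691])}
insert_grip 0.93 [172. 155.] 3879
insert_grip 0.57 [272. 216.] 3924
insert 0.78 [274. 214.] 3945
insert 0.75 [167. 154.] 3961
bin_a 0.8 [242. 221.] 2901
bin_a 0.77 [445. 276.] 2618
side {'fov_y': 54.7091602671077, 'cx': 322.2991110970339, 'cy': 200.53554414628334, 'R': array([[ 0.85234038, -0.5229527 , -0.00602944],
       [-0.38796407, -0.6245124 , -0.6778408 ],
       [ 0.35071322,  0.58009029, -0.73518399]]), 't': array([-0.48767663,  0.37420212,  0.70105378])}
insert_grip 0.87 [292. 201.] 2160
insert_grip 0.61 [292. 140.] 1776
insert 0.68 [292. 141.] 1739
insert 0.63 [286. 203.] 2211
bin_a 0.87 [286. 216.] 2216
bin_a 0.87 [327. 344.] 3553
0.4 {'fov_y': 58.414510014130606, 'cx': 319.3308858586028, 'cy': 195.3789882036289, 'hand_eye': array([[-1.42816227e-03, -9.44679326e-01, -3.27992274e-01,
         8.50248395e-02],
       [ 9.99998507e-01, -1.03023563e-03, -1.38697730e-03,
         2.37783401e-04],
       [ 9.72339451e-04, -3.27993766e-01,  9.44679387e-01,
        -1.26224477e-01],
       [ 0.00000000e+00,  0.00000000e+00,  0.00000000e+00,
         1.00000000e+00]])} [-3.11724069e+00 -3.88166437e-01  5.98098682e-05]
```

View pics/top0.png

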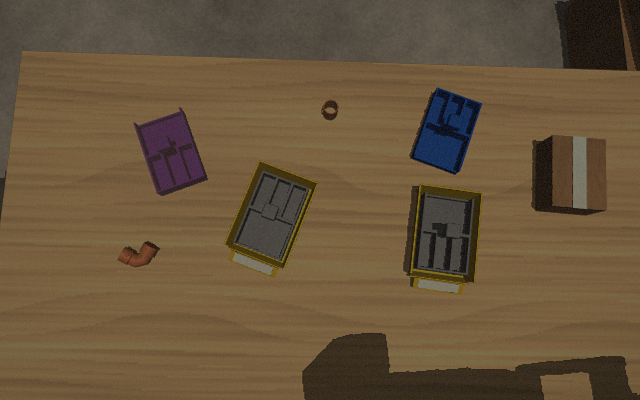

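View pics/side0.png

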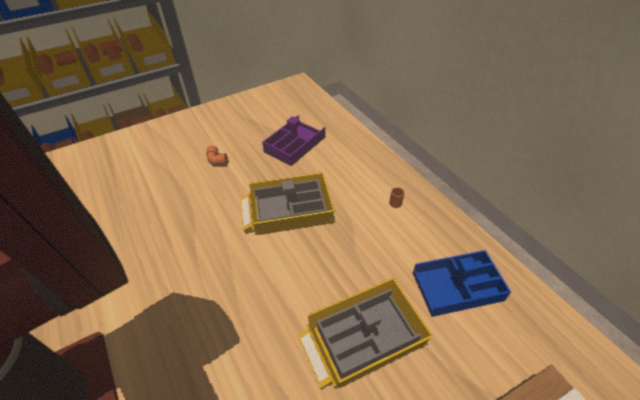

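The candidates, by pixel in the top picture:
- Grey insert at (270,212): its pockets are away from the label at (254,263), so it is back to front. This is the target.
- Grey insert at (444,235): its pockets are at the label (438,286), so it is correct.
- Purple look-alike at (170,152) and blue look-alike at (447,130): not part of the job.

Next I'll locate the target and take a close look with the wrist camera.

```bash
cat > h.py <<'E'
from station import ctrl
import cv2,numpy as np
from scipy.spatial.transform import Rotation as Ro
def cam(name):
    i=ctrl.camera_info(name); f=200/np.tan(np.radians(i["fov_y"]/2))
    if name=="wrist":
        o=ctrl.get_obs(); T=np.eye(4); T[:3,:3]=Ro.from_rotvec(o["orientation"]).as_matrix(); T[:3,3]=o["ee_pos"]
        W=T@i["hand_eye"]; R=W[:3,:3].T; t=-R@W[:3,3]
    else: R,t=i["R"],i["t"]
    return f,i["cx"],i["cy"],np.array(R),np.array(t)
def ray(c,uv,z):
    f,cx,cy,R,t=c; d=R.T@np.array([(uv[0]-cx)/f,(uv[1]-cy)/f,1]); o=-R.T@t
    return o+d*(z-o[2])/d[2]
def proj(c,P):
    f,cx,cy,R,t=c; q=np.atleast_2d(P)@R.T+t; return q[:,:2]/q[:,2:]*f+[cx,cy]
def down(a):  # tool z down, tool x along world heading a
    x=np.array([np.cos(a),np.sin(a),0]); z=np.array([0,0,-1.]); return Ro.from_matrix(np.c_[x,np.cross(z,x),z]).as_rotvec()
E
python3 - <<'E'
from h import *
c=cam("top")
b1,b2=ray(c,(260,163),.055),ray(c,(316,183),.055); lab=ray(c,(254,263),.025)
g=ray(c,(270,211),.098)
print(b1,b2,np.linalg.norm(b1-b2),lab,g)
s=cam("side"); print("side",ray(s,(288,185),.098), proj(s,g))
h=(b1+b2)/2-lab; yaw=np.arctan2(h[1],h[0]); print("yaw",yaw,np.linalg.norm(h))
for k in range(4):
    a=yaw+k*np.pi/2; q=ctrl.inverse_kinematics([g[0],g[1],.25],down(a)); print(k,a,None if q is None else np.round(q,2))
E
```

```text
[0.70105245 0.22193898 0.055     ] [0.65952515 0.09797334 0.055     ] 0.1307363669529806 [0.4837684  0.22911018 0.025     ] [0.58898858 0.19302457 0.098     ]
side [0.58950952 0.18737672 0.098     ] [[286.72580008 183.6941323 ]]
yaw -0.3383596358982322 0.21048170262979526
0 -0.3383596358982322 [ 0.19  0.21  1.54 -0.    1.4   2.1 ]
1 1.2324366908966644 [ 0.19  0.21  1.54 -0.    1.4   0.53]
2 2.8032330176915607 [ 0.19  0.21  1.54 -0.    1.4  -1.04]
3 4.374029344486457 [ 0.19  0.21  1.54 -0.    1.4  -2.61]
```

```bash
python3 - <<'E'
from h import *
yaw=-.338
ctrl.move_pose([.589,.191,.27],down(yaw))
c=cam("wrist"); im=ctrl.camera("wrist"); cv2.imwrite("pics/w1.png",im[:,:,::-1])
np.save("w1.npy",np.array(c,dtype=object),allow_pickle=True)
print(ctrl.get_obs()["time_s"],proj(c,[.589,.191,.098]))
for q in ("insert_grip","bin_a"):
    for d in ctrl.regions_of(q,"wrist"): print(q,d["confidence"],d["xy"],d["region"].sum())
E
```

```text
3.625 [[319.01302498 175.5977472 ]]
insert_grip 0.65 [318.1, 148.5] 17766
insert_grip 0.65 [64.3, 110.0] 19078
bin_a 0.62 [625.5, 90.5] 4510
bin_a 0.61 [372.6, 151.2] 12062
```

View pics/w1.png

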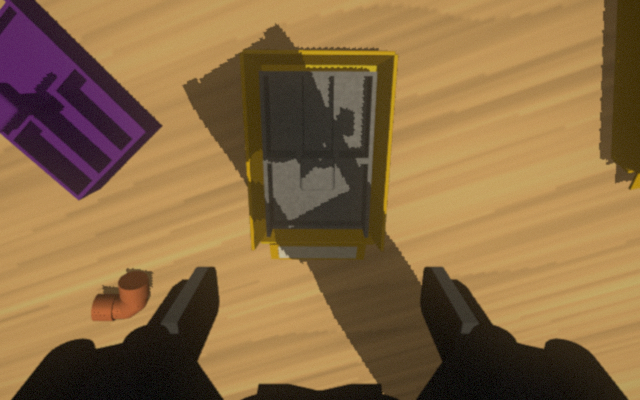

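The wrist picture shows the label at the bottom (318,253), the three pockets away from it (about (318,115)), and the grip block near (318,175). So the choice is confirmed. One enhanced crop will give finer pixels.

```bash
python3 - <<'E'
import cv2,numpy as np
im=cv2.imread("pics/w1.png")[40:270,230:410]
im=cv2.resize(im,None,fx=3.3,fy=2.6,interpolation=cv2.INTER_CUBIC)
im=(255*(im/255.)**.45).astype(np.uint8); cv2.imwrite("pics/w1c.png",im); print(im.shape)
E
```

```text
(598, 594, 3)
```

View pics/w1c.png

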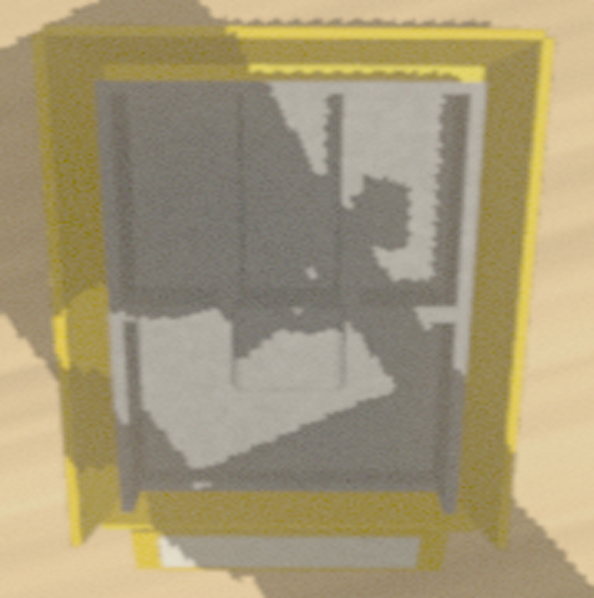

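```bash
python3 - <<'E'
from h import *
c=np.load("w1.npy",allow_pickle=True)
P={}
for n,u,v,z in [("gl",233,386,.098),("gr",343,386,.098),("bl",40,30,.055),("br",550,36,.055),("il",97,82,.044),("ir",487,85,.044),("fl",75,545,.055),("fr",503,548,.055)]:
    P[n]=ray(c,(u/3.3+230,v/2.6+40),z); print(n,P[n].round(4))
for a,b in ("gl","gr"),("bl","br"),("il","ir"),("fl","fr"):
    d=P[b]-P[a]; print(a,b,np.linalg.norm(d).round(4),"yaw",(np.arctan2(d[1],d[0])+np.pi/2).round(4),"mid",((P[a]+P[b])/2).round(4))
y=(lambda d:np.arctan2(d[1],d[0])+np.pi/2)(P["ir"]-P["il"])
e=np.array([np.cos(y),np.sin(y),0])
print("yaw side",[(lambda d:np.arctan2(d[1],d[0]).round(4))(P[a]-P[b]) for a,b in(("bl","fl"),("br","fr"))])
print("centre grip",(P["gl"]+P["gr"])/2+.015*e,"insert",(P["il"]+P["ir"])/2-.085*e,"bin",(P["bl"]+P["br"])/2-.1*e)
E
```

```text
gl [0.5833 0.2101 0.098 ]
gr [0.5736 0.1826 0.098 ]
bl [0.7077 0.2212 0.055 ]
br [0.6602 0.0927 0.055 ]
il [0.6877 0.2149 0.044 ]
ir [0.65   0.1116 0.044 ]
fl [0.5237 0.2892 0.055 ]
fr [0.4763 0.1592 0.055 ]
gl gr 0.0292 yaw -0.3403 mid [0.5785 0.1964 0.098 ]
bl br 0.1371 yaw -0.3543 mid [0.684 0.157 0.055]
il ir 0.11 yaw -0.3496 mid [0.6689 0.1633 0.044 ]
fl fr 0.1383 yaw -0.3501 mid [0.5    0.2242 0.055 ]
yaw side [np.float64(-0.3536), np.float64(-0.3471)]
centre grip [0.59256124 0.19121421 0.098     ] insert [0.58902782 0.19236912 0.044     ] bin [0.59001838 0.19122494 0.055     ]
```

```bash
python3 - <<'E'
from h import *
yaw=-.351; p=np.array([.591,.192])
ctrl.move_pose([*p,.15],down(yaw))
print(ctrl.move_l([*p,.085],feed=.08,threshold=15))
ctrl.gripper_close(60); o=ctrl.get_obs(); print(o["grip_width"],o["ee_pos"],o["wrist_force"],o["time_s"])
if .025<o["grip_width"]<.035:
    print(ctrl.move_l([*p,.18],feed=.08,threshold=30)); ctrl.pause(.2)
    o=ctrl.get_obs(); print(o["grip_width"],o["ee_pos"],o["wrist_force"],o["moment"],o["time_s"])
    c=cam("wrist"); np.save("w2.npy",np.array(c,dtype=object),allow_pickle=True)
    im=ctrl.camera("wrist"); im=(255*(im/255.)**.5).astype(np.uint8); cv2.imwrite("pics/w2.png",im[:,:,::-1])
E
```

```text
False
0.02898192558639331 [0.59128608 0.1919662  0.08546016] [-0.52156015 -0.72240884  2.64976868] 5.7833
False
0.029121114589110493 [0.59072523 0.1919407  0.17941083] [-0.68379629  0.6386441  -2.6383207 ] [-0.0297672   0.01828677  0.02351603] 7.325
```

View pics/w2.png

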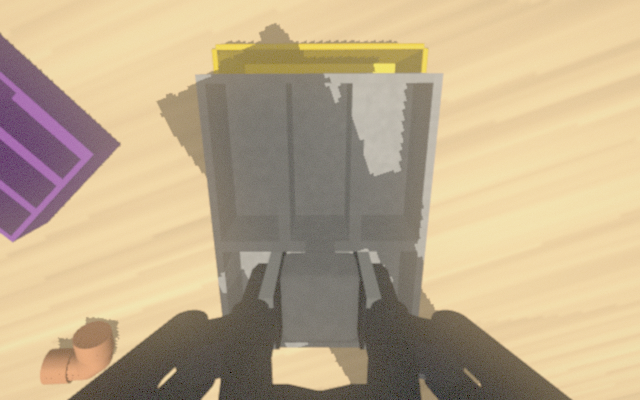

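The insert hangs straight below the gripper. Its far wall corners are at (196,74) and (442,73), and the bin's back rim corners are at (213,46) and (428,46). I'll work out the in-hand offset, then turn, lower and check.

```bash
python3 - <<'E'
from h import *
c=np.load("w2.npy",allow_pickle=True); yaw=-.351; e=np.array([np.cos(yaw),np.sin(yaw)])
L,R=[ray(c,u,.138) for u in ((196,74),(442,73))]; d=R-L
ins=((L+R)/2)[:2]-.085*e; print("ins",ins,np.linalg.norm(d),np.arctan2(d[1],d[0])+np.pi/2)
L,R=[ray(c,u,.055) for u in ((213,46),(428,46))]; d=R-L
b=((L+R)/2)[:2]-.1*e; print("bin",b,np.linalg.norm(d),np.arctan2(d[1],d[0])+np.pi/2)
tcp=ctrl.get_obs()["ee_pos"][:2]; print("offset in tool x,y",(ins-tcp)@e,(ins-tcp)@[-e[1],e[0]], "bin-tcp", (b-tcp)@e,(b-tcp)@[-e[1],e[0]])
print(np.round(ctrl.inverse_kinematics([.59,.192,.18],down(yaw+np.pi)),2))
E
```

```text
ins [0.58988072 0.19257087] 0.1090710838535773 -0.3486218651963089
bin [0.59074177 0.19125625] 0.13920779345013834 -0.35248010210846314
offset in tool x,y -0.0010928834396731802 0.000264235740285776 bin-tcp 0.00016768807395001583 -0.0006741777220764274
[ 0.19  0.26  1.61 -0.    1.27 -1.03]
```

```bash
python3 - <<'E'
from h import *
yaw=-.351; e=np.array([np.cos(yaw),np.sin(yaw)]); p=np.array([.5905,.1915])-.001*e
ctrl.move_pose([*p,.18],down(yaw+np.pi)); ctrl.pause(.2)
o=ctrl.get_obs(); print(o["grip_width"],o["ee_pos"],o["qpos"][5],o["time_s"])
print(ctrl.move_l([*p,.105],feed=.08,threshold=12), ctrl.get_obs()["ee_pos"])
hit=ctrl.move_l([*p,.083],feed=.03,threshold=10); ctrl.pause(.2)
o=ctrl.get_obs(); print(hit,o["grip_width"],o["ee_pos"],o["wrist_force"],o["time_s"])
c=cam("wrist"); np.save("w3.npy",np.array(c,dtype=object),allow_pickle=True)
im=ctrl.camera("wrist"); im=(255*(im/255.)**.5).astype(np.uint8); cv2.imwrite("pics/w3.png",im[:,:,::-1])
E
```

```text
0.029430197772631873 [0.58954659 0.19182786 0.17998387] -1.0321489986795112 10.225
False [0.59015195 0.19195882 0.10575812]
True 0.029077485840661863 [0.58942133 0.19186876 0.0854425 ] [2.11472031 0.63694712 4.76603874] 12.1417
```

View pics/w3.png

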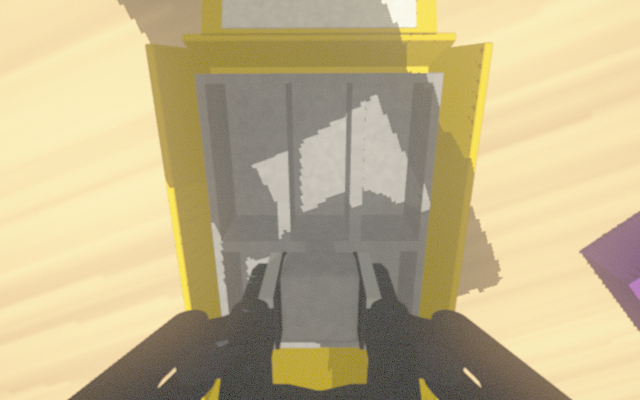

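The three pockets, (215–440, 75–240), are now at the labelled front (318,12). Contact came at TCP z = 0.0854, the same height as at the grasp, so the insert is on the floor. I'll release, retreat and check.

```bash
python3 - <<'E'
from h import *
ctrl.let_go(); p=ctrl.get_obs()["ee_pos"]
print(ctrl.move_l([p[0],p[1],.27],feed=.12),ctrl.get_obs()["time_s"])
c=cam("wrist"); np.save("w4.npy",np.array(c,dtype=object),allow_pickle=True)
im=ctrl.camera("wrist"); im=(255*(im/255.)**.5).astype(np.uint8); cv2.imwrite("pics/w4.png",im[:,:,::-1])
E
```

```text
False 14.4833
```

View pics/w4.png

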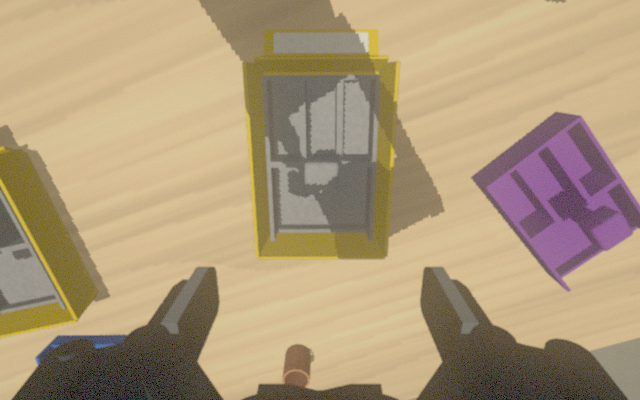

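The insert sits in the bin with its pockets at the label (320,42). Its front wall corners are near (263,75) and (379,75). I'll check size, centring and yaw, then hand in.

```bash
python3 - <<'E'
from h import *
c=np.load("w4.npy",allow_pickle=True); yaw=-.351; e=np.array([np.cos(yaw),np.sin(yaw)])
L,R=[ray(c,u,.044) for u in ((263,75),(379,75))]; d=R-L
ins=((L+R)/2)[:2]+.085*e; w=np.linalg.norm(d); y=np.arctan2(d[1],d[0])-np.pi/2
off=ins-[.5905,.1915]; print(w,y-yaw,off)
if abs(w-.11)<.006 and np.linalg.norm(off)<.008 and abs(y-yaw)<.08: print("ok"); ctrl.sign_off()
E
```

```text
0.10800922734852236 -0.0014075584437751587 [0.00033302 0.00012417]
ok
the job is handed in; nothing more can be done
```

I gripped the back-to-front insert in the left bin by its grip block and lifted it about 94 mm. I then turned it half round, lowered it until it touched the bin floor, let go and backed off. The job was handed in with the arm's clock just past 14.5 s of the 42 s allowed; no verdict is reported.

- **Seating:** floor contact came at the same tool height as at the grasp (85.4 mm against 85.5 mm), so the insert is fully home.
- **Position:** in the last wrist picture the three small pockets are at the label, and the insert is within about 0.5 mm of the bin's centre and 0.1° of square. The camera calibration is only good to about 2 mm.
- **Measured width:** the insert's front wall came out at 108 mm instead of 110 mm, which is within pixel error.
- **Other insert:** I never went near the other insert or the look-alikes. I did not re-measure the other insert at the end.

No check failed or disagreed.

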